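# Read the yellow bucket's label with the handheld reader

## Robot

A 6-joint arm with a two-finger parallel gripper is mounted at the origin on the work surface. World frame = base frame: x ahead of the robot, y to its left, z up, the work surface at z = 0. Lengths are in mm, angles in rad, forces in N, time in s.
With the tool pointing down it reaches from about 350 to 975 mm from the base axis. Payload 7.1 kg.
Tool frame: the origin (TCP) lies at the very end of the fingers, on their centre line; the grasp point (between the pads) lies 19 mm behind it; z points along the fingers, x is the direction in which the jaws open and shut, and the axes are right-handed (so a half turn about z gives the same grasp; the last joint's range is limited). The gripper opens to 88 mm and grips with 3 to 60 N. Pads are 20 mm wide; open, the fingers measure 115 mm over their backs; the gripper's body (75 mm by 178 mm) begins 61 mm behind the grasp point.
Start: joints at [1.087, 0.423, 1.63, -0, 1.089, -0.019], TCP at [280.12, 558.693, 222.675] pointing down, gripper open.
Joint ranges: [-3, 3], [-0.9, 2.11], [0.09, 2.58], [-1.31, 4.45], [0.11, 2.69], [-2.54, 2.54]. Speed limits (rad/s): [2.39, 2.39, 3.01, 3.14, 3.14, 3.14].

## Interface

Orientations are given as a rotation vector (axis times angle).
In Python, from workcell import ctrl gives the robot as it stands. The module is installed in compiled form; this text tells all that it offers.
- The arm moves only by the tool move_arm, never from a script. Its argument "motion" is a list of rows, each a list of 2 entries, a list of its own where there are three numbers: the shift along the tool's x, y, z normalised to -1 to 1, where 1 is 150 mm, then the turn, a rotation vector about the tool's x, y, z normalised to -1 to 1, where 1 is 60 degrees. In form: [[[x, y, z], [rx, ry, rz]], ...]. A call has exactly 5 rows; each row is the pose to reach, as a shift and turn from the pose commanded when the call began, along the tool's axes at that moment; what a row does not reach only later rows make up. A row lasts 1/8 s, in which the tool goes at most 62.5 mm and 10.7 degrees, less where a joint would pass 70% of its speed; a pose out of reach is approached as far as the arm can. A call with a number of a shift or a turn outside -1 to 1 is refused whole. A call with a gripper value outside its range is refused whole. "gripper" is the opening, from 0 (shut) to 1 (fully open), set as the call begins (left out, the last holds). The fingers move at their own pace and stop on an object; the grip force is fixed at half the most. Time passes only in rows, so rows that repeat a pose let the fingers close, or fill a call up. It gives the time, the measured TCP pose, the force and the opening at its end, in the units of the state.
- ctrl.get_obs(): the state, without advancing time (a new reading comes with each control period).
- ctrl.get_image(name): name is "scene" or "top" or "wrist"; returns a dict with "pixels" (420x560x3 uint8, red, green, blue), "camera_matrix" (3x3 intrinsics, pixels), "R" (3x3) and "t" (3): a world point X has camera coordinates R X + t; the wrist camera has in their place "mount" (4x4, takes a point from camera to tool coordinates, whose origin is the TCP and whose axes are the tool frame's). Camera axes: x right, y down, z forward; pixel columns grow to the right and rows downward; lengths in mm; the calibration is good to about 2 mm. The wrist camera is an equidistant fisheye: a pixel r from the principal point sees the ray r / f radians off the axis. A picture is of the moment at which its call begins: read the wrist's pose just before it. There is no depth.
- ctrl.close_job(): hands the job in, once; it reports no verdict.
Trained networks look in the newest picture that a camera, given by its name, has taken for a name from the list of things; names that differ only in an ending like _2 or _b are one class to them, and where a whole thing is asked for, a point or a joint stands for the part that bears it (a point fixed in the world has none). Each returns a list of dicts, best first, with "p" (0 to 1); they miss things now and then, are a little off and sometimes report something else, mostly with a low value. They report only what shows in the picture. A call takes as long as a camera call.
- ctrl.boxes_of(camera, name): "location" ([x, y, z] in mm, in world coordinates, good to about 4 mm: the middle of the surface that is visible of it).
- ctrl.regions_of(camera, name): "mask" (420x560 bool, what is visible of it).
- ctrl.pinpoint(camera, name): "location" ([x, y, z] in mm, in world coordinates, good to about 4 mm: a listed point, or the origin of a listed thing).
The state is a dict: "t": time; "qpos": joint angles; "qvel": joint speeds; "joint_torque": joint torques, N m; "ee_pos": TCP position; "orientation": TCP orientation; "ft_force": force on the tool from outside, world axes, zero at the start; "moment": the same for the moment, N m; "width": finger opening in mm.
Only numpy, scipy, OpenCV 4.12 (cv2) and the standard library are available. Lean on these libraries where they do the work, as an engineer would, in place of code of your own. Each camera call takes 0.05 s, during which the arm holds its last target.

## Task

Lift the label reader out of its charging dock by its head, lay it right side up on the blue mat and let go, then take it again by the handle so that your grip squeezes the orange trigger. Point its window squarely at the middle of the barcode plate on the yellow bucket from about 7 cm away and hold it still there for a good second with the trigger squeezed, then lay the reader flat, right side up, back on the blue mat and let go. Leave everything else on the bench where it stands, the two bottles in front of the buckets included.

Things in the scene. Friction and masses are not known exactly. Their poses are not given: they have to be found in the camera images.
- wand_head (a point): Centre of the grey head (70 long, 44 wide, 36 high) of the label reader, a straight bar-shaped wand 190 mm long, 0.17 kg. Axes of all wand points: x along the wand to its nose (reading direction), z out of its top, y to the trigger side. Flat underside 18 mm below this point. At the start it lies level in the dock, head clear, underside 20 mm above the bench; on the mat, 3 mm.
- wand_grip (a point): On the wand's middle line in the white handle, at the trigger: 93 mm behind wand_head, 18 mm above the underside, about 20 mm behind the centre of mass. Handle 30 wide, 32 high, from 60 mm behind to 58 mm ahead of this point, where the head begins. The orange trigger (30 long, 18 high, centred here) stands 4 mm proud of the handle's +y side; closing the fingers across the handle here presses it.
- wand_nose (a point): Middle of the reading window (red on black) at the front end of the wand, 131 mm ahead of wand_grip; the beam leaves from here along the wand's +x.
- trigger (a joint): Squeeze trigger of the wand: 0 out, 0.003 m fully in; it starts to give at about 0.8 N, is fully in at 3.2 N and springs back. The reader reads only while it is pressed at least half way.
- dock: Fixed charging dock; origin on the bench, 35 mm ahead of wand_grip as docked; x along the docked wand to its nose. White cheeks and end wall, 82 mm high, enclose the handle from 115 mm behind to 12 mm ahead of the origin; 42 mm apart inside, 60 outside: no room for fingers beside the handle. The wand lies loose on the floor, 20 mm up; lift it straight up 70 mm to clear.
- mat: Fixed blue rest mat, 220 mm (its x) by 180 mm (its y), 3 mm thick; origin at the centre of its underside, on the bench.
- label_yellow: Barcode plate of the yellow bucket (white label 42 x 30 mm on a yellow plate 54 wide x 40 high), 42 mm above the bench; origin at the middle of the label's face; x points straight out of the face, sloping up 35 degrees above level; y level along the label. The plate's top edge is 58 mm high; it stands on a small black foot in front of the bucket.
- bucket_yellow: Fixed black round bucket with yellow insert, 92 mm across, rim 75 mm high, capped tubes to 103 mm; origin under its centre, on the bench; x points level towards its label plate, whose middle is 70 mm from the axis.
- bucket_teal: Fixed bucket of the same shape with teal insert and its own (wrong) label; an obstacle.
- bucket_grey: Fixed bucket of the same shape with grey insert and its own (wrong) label; an obstacle.
- reagent: Bystander, leave alone: slim amber bottle with blue cap, 40 mm across, 105 mm tall; origin at the centre of its underside, x along its length.
- buffer: Bystander, leave alone: slim green bottle with white cap, 40 mm across, 105 mm tall; origin at the centre of its underside, x along its length.
- tip_box: Bystander, leave alone: teal box with clear lid, 87 x 57 x 60 mm tall; origin at the centre of its underside, x along its length.
- tube_rack: Bystander, leave alone: yellow rack with four capped tubes, 100 x 50 mm, 72 mm tall; origin at the centre of its underside, x along its length.
- dishes: Bystander, leave alone: stack of three flat round dishes, 63 mm across, 44 mm tall; origin at the centre of its underside, x along its length.
- timer: Bystander, leave alone: small white timer, 60 x 45 x 18 mm; origin at the centre of its underside, x along its length.
- marker: Bystander, leave alone: white and blue marker lying down, 115 x 12 x 13 mm; origin at the centre of its underside, x along its length.

How it is judged (in metres and radians):
On the way, in this order (a step that is already met when the one before it is completed fails the run):
1. the wand lies right side up on the mat (head centre and grip point both above the mat), released (x of wand_grip in the frame of mat between -0.11 and 0.11 m and y of wand_grip in the frame of mat between -0.09 and 0.09 m and x of wand_head in the frame of mat between -0.11 and 0.11 m and y of wand_head in the frame of mat between -0.09 and 0.09 m and angle between wand_grip's own z axis and vertical below 0.12 rad and height (world z) of wand_grip between 0.012 and 0.032 m and contact force between wand and the fingers below 0.05 N and contact force between wand and the arm below 0.05 N and linear speed of wand below 0.02 m/s), for 0.2 s.
2. trigger at least half in, window 35-110 mm from the yellow label's middle, beam line within 13 mm of it each way and 0.32 rad of square, still (under 0.03 m/s, 0.25 rad/s) for 0.8 s (x of label_yellow in the frame of wand_nose between 0.035 and 0.11 m and y of label_yellow in the frame of wand_nose between -0.013 and 0.013 m and z of label_yellow in the frame of wand_nose between -0.013 and 0.013 m and angle between the x axis of wand_nose and the x axis of label_yellow, either way round below 0.32 rad and value of joint trigger above 0.0015 m and linear speed of wand below 0.03 m/s and angular speed of wand below 0.25 rad/s), for 0.8 s.
At the end, for the whole second after the job is handed in: The wand lies flat and right side up on the blue mat, its head centre and grip point both above the mat, tilted less than 0.12 rad, at rest (under 0.02 m/s) and untouched (all of step 1).
It fails at once if a bystander (either bottle, tip box, tube rack, dishes, timer or marker) is moved more than 25 mm (distance of any of reagent, buffer, tip_box, tube_rack, dishes, timer, marker from where it was at the start of the episode above 0.025 m).
It also fails if it takes over 56 s, if anything falls off the work surface, if the arm or the gripper's body presses on something with over 40 N, if the wrist force passes 120 N, or if a joint passes its speed limit or range.

## Working session

There is one attempt and no reset: what is moved stays moved. The work goes in short steps, Python scripts to look and compute and a tool call to move; the robot and the scene stay as the last step left them, time stands still between calls to the robot, and variables do not carry over. Pictures are saved under pics/ and viewed, and the job is handed in when it is done.

Besides the shell and the picture viewer there is one more tool, called by a JSON object that holds its "op" and its "data", one argument or row to a line. move_arm: Moves the arm, as the interface text tells. Its arguments: {"type":"object","properties":{"motion":{"type":"array","items":{"type":"array"}},"gripper":{"type":"number"}},"required":["motion"]}

```bash
mkdir -p pics
python3 - <<'E'
from workcell import ctrl
import cv2
o=ctrl.get_obs();print({k:(v if not hasattr(v,'round') else v) for k,v in o.items()})
for c in ["scene","top","wrist"]:
    im=ctrl.get_image(c);cv2.imwrite(f"pics/{c}0.png",im["pixels"][:,:,::-1])
    for n in ["wand_head","wand_grip","wand_nose","dock","mat","label_yellow","bucket_yellow","bucket_teal","bucket_grey","reagent","buffer","tip_box","tube_rack","dishes","timer","marker"]:
        if c=="wrist" and n not in("wand_head","wand_grip","wand_nose","dock","mat"): continue
        r=ctrl.pinpoint(c,n)
        print(c,n,[([round(float(x)) for x in d["location"]],round(float(d["p"]),2)) for d in r[:2]])
print(ctrl.get_obs()["t"])
E
```

```text
{'t': 0.0, 'qpos': array([ 1.08698113e+00,  4.23822082e-01,  1.63070649e+00,  1.73551398e-05,
        1.08857976e+00, -1.90101818e-02]), 'qvel': array([ 0.00065605,  0.0001608 ,  0.00158412, -0.00109587, -0.00218612,
        0.0005718 ]), 'joint_torque': array([-2.77280953e-03, -5.44635987e+01, -2.73654217e+01,  6.40771771e-02,
        2.31547997e-02, -1.69336395e-04]), 'ee_pos': array([279.87252083, 558.20677566, 221.90692456]), 'orientation': array([ 2.67271456e+00,  1.64967684e+00, -2.06117647e-03]), 'ft_force': array([-0.16551765,  0.46132661,  0.09783953]), 'moment': array([-0.00458832,  0.00727193,  0.01953167]), 'width': 87.7839781229587}
scene wand_head [([535, 250, 38], 0.81)]
scene wand_grip [([449, 278, 38], 0.74)]
scene wand_nose [([604, 467, 1], 0.62)]
scene dock [([480, 269, 1], 0.63)]
scene mat [([542, 88, 0], 0.57), ([754, -107, -2], 0.3)]
scene label_yellow [([444, -319, 42], 0.71)]
scene bucket_yellow [([456, -388, 2], 0.83)]
scene bucket_teal [([574, -359, 4], 0.94), ([457, -389, 4], 0.69)]
scene bucket_grey [([692, -342, -4], 0.94), ([450, 278, 38], 0.67)]
scene r
[... 463 characters left out ...]
, 273, -4], 0.88), ([574, 238, 40], 0.29)]
top mat [([543, 92, 1], 0.63)]
top label_yellow [([438, -318, 38], 0.69)]
top bucket_yellow [([453, -391, -2], 0.77)]
top bucket_teal [([572, -351, 0], 0.94)]
top bucket_grey [([696, -339, 2], 0.77), ([569, -354, -3], 0.5)]
top reagent [([504, -202, 0], 0.53), ([536, 251, 36], 0.18)]
top buffer [([624, -214, -1], 0.88)]
top tip_box [([760, -105, -2], 0.72)]
top tube_rack [([723, 296, -1], 0.75)]
top dishes [([378, 35, 1], 0.58)]
top timer [([392, -137, -2], 0.57)]
top marker [([609, 461, -1], 0.73)]
wrist wand_head [([537, 244, 38], 0.74)]
wrist wand_grip [([453, 280, 40], 0.53)]
wrist wand_nose []
wrist dock [([477, 270, 2], 0.78)]
wrist mat []
2.0
```

View pics/scene0.png

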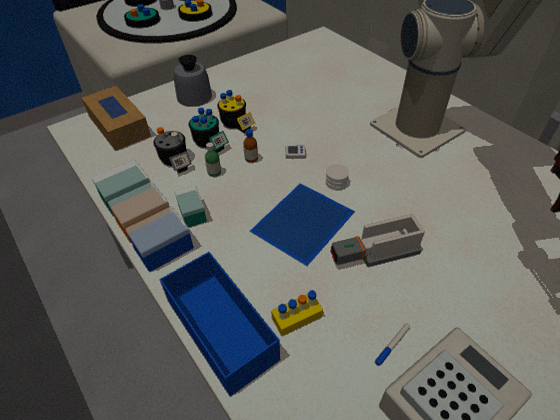

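View pics/top0.png

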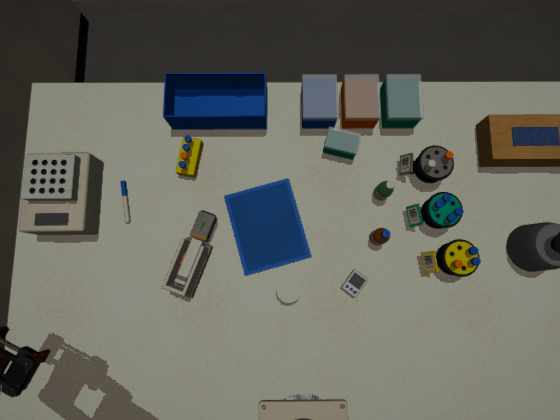

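View pics/wrist0.png

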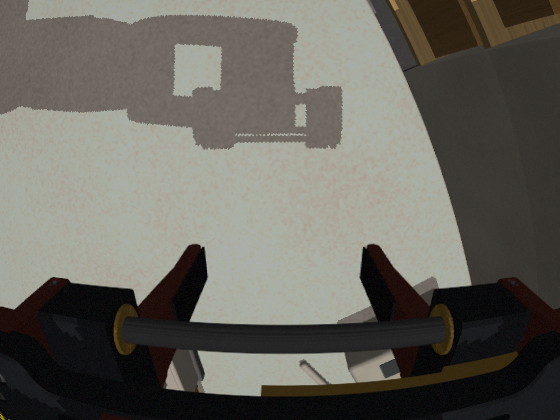

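```bash
cat > h.py <<'E'
import numpy as np
from workcell import ctrl
from scipy.spatial.transform import Rotation as Ro
def down(az,pitch=0):
    # tool z down, tool x at azimuth az(deg); tool y = wand x at az-90, pitched nose-down by pitch
    a=np.radians(az); x=np.array([np.cos(a),np.sin(a),0]); h=np.array([np.sin(a),-np.cos(a),0])
    p=np.radians(pitch); y=h*np.cos(p)-np.array([0,0,np.sin(p)])
    return np.column_stack([x,y,np.cross(x,y)])
def go(p,R,quiet=False):
    o=ctrl.get_obs(); R0=Ro.from_rotvec(o["orientation"]).as_matrix()
    s=R0.T@(np.array(p)-o["ee_pos"]); w=Ro.from_matrix(R0.T@R).as_rotvec()
    print("t",round(o["t"],2),"at",o["ee_pos"].round(1),"q",o["qpos"].round(2),"F",o["ft_force"].round(1),"w",round(o["width"],1))
    print("shift",(s/150).round(3).tolist(),"turn",(w/np.radians(60)).round(3).tolist())
E
python3 - <<'E'
from h import *
go([523.3,253.2,150],down(70.3))
E
```

```text
t 2.0 at [280.1 558.7 222.7] q [ 1.09  0.42  1.63  0.    1.09 -0.02] F [-0.2 -0.2 -0. ] w 87.7
shift [-1.094, 2.362, 0.484] turn [-0.0, 0.0, -0.116]
```

{"op": "move_arm", "data": {
  "motion": [
    [[-0.25,0.4,0.05],[0,0,-0.05]],
    [[-0.4,0.8,0.1],[0,0,-0.1]],
    [[-0.46,1,0.15],[0,0,-0.116]],
    [[-0.46,1,0.15],[0,0,-0.116]],
    [[-0.46,1,0.15],[0,0,-0.116]]
  ],
  "gripper": 1
}}

```text
t: 2.62
ee_pos: [383.2, 430.2, 200.4]
orientation: [-2.569, -1.808, -0.0]
ft_force: [-0.0, 0.4, 0.1]
width: 87.7
```

Run:
```python
from h import *
go([523.3,253.2,160],down(70.3))
```

```text
t 2.62 at [383.2 430.2 200.4] q [ 0.82  0.38  1.76  0.    1.   -0.4 ] F [-0.   0.4  0.1] w 87.7
shift [-0.796, 1.277, 0.269] turn [-0.0, -0.0, -0.0]
```

{"op": "move_arm", "data": {
  "motion": [
    [[-0.25,0.4,0.05],[0,0,0]],
    [[-0.5,0.8,0.1],[0,0,0]],
    [[-0.62,1,0.2],[0,0,0]],
    [[-0.62,1,0.2],[0,0,0]],
    [[-0.62,1,0.2],[0,0,0]]
  ]
}}

```text
t: 3.25
ee_pos: [492.7, 293.0, 170.4]
orientation: [-2.567, -1.81, -0.0]
ft_force: [0.1, 0.1, 0.0]
width: 87.8
```

Run:
```python
from h import *
import cv2
go([523.3,253.2,150],down(70.3))
im=ctrl.get_image("wrist");cv2.imwrite("pics/w1.png",im["pixels"][:,:,::-1])
for n in ["wand_head","wand_grip","wand_nose","dock"]:
    r=ctrl.pinpoint("wrist",n)
    print(n,[([round(float(x)) for x in d["location"]],round(float(d["p"]),2)) for d in r[:2]])
```

```text
t 3.25 at [492.7 293.  170.4] q [ 0.52  0.41  1.79  0.    0.94 -0.71] F [0.1 0.1 0. ] w 87.8
shift [-0.181, 0.281, 0.136] turn [-0.0, -0.0, 0.001]
wand_head [([533, 243, 38], 0.78)]
wand_grip [([451, 281, 43], 0.65), ([542, 88, 4], 0.64)]
wand_nose [([574, 232, 37], 0.75), ([726, 298, 0], 0.28)]
dock [([480, 271, -1], 0.76)]
```

View pics/w1.png

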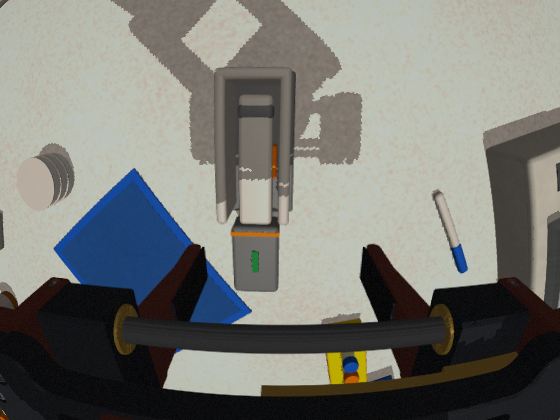

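```bash
cat >> h.py <<'E'
def ray(im,o,px,z):
    K=im["camera_matrix"]; u=(px[0]-K[0,2]); v=(px[1]-K[1,2]); r=np.hypot(u,v); th=r/K[0,0]
    d=np.array([np.sin(th)*u/r,np.sin(th)*v/r,np.cos(th)]); M=im["mount"]
    R0=Ro.from_rotvec(o["orientation"]).as_matrix()
    dw=R0@M[:3,:3]@d; c=R0@M[:3,3]+o["ee_pos"]
    return c+dw*(z-c[2])/dw[2]
def proj(im,X):
    c=im["R"]@np.array(X,float)+im["t"]; p=im["camera_matrix"]@c; return p[:2]/p[2]
E
python3 - <<'E'
from h import *
im=ctrl.get_image("wrist");o=ctrl.get_obs()
print(im["mount"].round(2))
for px in [(234,290),(278,290),(233.5,225),(279,225),(239,96),(273,96)]: print(px,ray(im,o,px,56).round(1))
# mat corners from top by colour
import cv2
t=ctrl.get_image("top"); m=ctrl.regions_of("top","mat")[0]["mask"].astype(np.uint8)
c,_=cv2.findContours(m,0,2); c=max(c,key=cv2.contourArea); b=cv2.boxPoints(cv2.minAreaRect(c))
K=t["camera_matrix"]; C=-t["R"].T@t["t"]
for p in b:
    d=t["R"].T@np.linalg.solve(K,[*p,1]); print(p,(C+d*(3-C[2])/d[2]).round(1))
E
```

```text
[[   1.      0.      0.     -0.75]
 [  -0.      0.96    0.3   -82.47]
 [  -0.     -0.3     0.96 -162.59]
 [   0.      0.      0.      1.  ]]
(234, 290) [559.1 216.5  56. ]
(278, 290) [573.1 258.1  56. ]
(233.5, 225) [495.  243.1  56. ]
(279, 225) [508.8 282.4  56. ]
(239, 96) [389.6 289.3  56. ]
(273, 96) [399.7 316.1  56. ]
[222.83847 195.40767] [623.2 206.4   3. ]
[289.4308  177.24614] [672.3  28.4   3. ]
[311.28464 257.3769 ] [457.6 -27.1   3. ]
[244.69232 275.53845] [411.8 145.7   3. ]
```

Run:
```python
from h import *
go([521.9,253.9,90],down(69.5))
```

```text
t 3.65 at [492.9 292.3 170.4] q [ 0.51  0.41  1.79  0.    0.94 -0.71] F [0.2 0.2 0.5] w 87.9
shift [-0.177, 0.268, 0.536] turn [0.0, -0.0, 0.015]
```

{"op": "move_arm", "data": {
  "motion": [
    [[-0.177,0.268,0.1],[0,0,0.015]],
    [[-0.177,0.268,0.3],[0,0,0.015]],
    [[-0.177,0.268,0.5],[0,0,0.015]],
    [[-0.177,0.268,0.536],[0,0,0.015]],
    [[-0.177,0.268,0.536],[0,0,0.015]]
  ]
}}

```text
t: 4.28
ee_pos: [522.2, 253.4, 90.1]
orientation: [-2.582, -1.789, 0.0]
ft_force: [0.2, -1.4, 1.0]
width: 87.5
```

Run:
```python
from h import *
import cv2
go([521.9,253.9,24],down(69.5))
im=ctrl.get_image("wrist");cv2.imwrite("pics/w2.png",im["pixels"][:,:,::-1])
```

```text
t 4.28 at [522.2 253.4  90.1] q [ 0.43  0.54  1.81 -0.    0.79 -0.78] F [ 0.2 -1.4  1. ] w 87.5
shift [0.002, -0.003, 0.44] turn [-0.0, 0.0, -0.001]
```

View pics/w2.png

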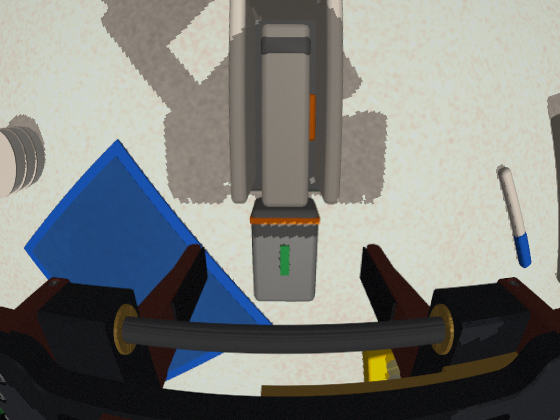

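{"op": "move_arm", "data": {
  "motion": [
    [[0.002,-0.003,0.15],[0,0,0]],
    [[0.002,-0.003,0.3],[0,0,0]],
    [[0.002,-0.003,0.44],[0,0,0]],
    [[0.002,-0.003,0.44],[0,0,0]],
    [[0.002,-0.003,0.44],[0,0,0]]
  ]
}}

```text
t: 4.95
ee_pos: [522.7, 254.1, 25.1]
orientation: [2.582, 1.789, 0.003]
ft_force: [0.2, 0.5, 0.7]
width: 87.7
```

{"op": "move_arm", "data": {
  "motion": [
    [[0,0,0],[0,0,0]],
    [[0,0,0],[0,0,0]],
    [[0,0,0],[0,0,0]],
    [[0,0,0],[0,0,0]],
    [[0,0,0],[0,0,0]]
  ],
  "gripper": 0
}}

```text
t: 5.58
ee_pos: [521.9, 253.6, 23.8]
orientation: [2.582, 1.789, 0.0]
ft_force: [0.6, -0.3, 0.2]
width: 43.5
```

Gripped at 43.5 mm. Lift 95 mm.

{"op": "move_arm", "data": {
  "motion": [
    [[0,0,-0.03],[0,0,0]],
    [[0,0,-0.15],[0,0,0]],
    [[0,0,-0.3],[0,0,0]],
    [[0,0,-0.45],[0,0,0]],
    [[0,0,-0.6],[0,0,0]]
  ]
}}

```text
t: 6.2
ee_pos: [521.9, 253.7, 115.7]
orientation: [2.582, 1.789, 0.001]
ft_force: [-0.3, 0.1, -2.6]
width: 44.0
```

Run:
```python
from h import *
import cv2
go([580,72,110],down(69.5))
im=ctrl.get_image("wrist");cv2.imwrite("pics/w3.png",im["pixels"][:,:,::-1])
im=ctrl.get_image("scene");cv2.imwrite("pics/s3.png",cv2.resize(im["pixels"][180:300,260:460,::-1],(800,480)))
```

```text
t 6.2 at [521.9 253.7 115.7] q [ 0.43  0.5   1.8  -0.    0.84 -0.78] F [-0.3  0.1 -2.6] w 44.0
shift [-0.998, 0.788, 0.038] turn [0.001, -0.001, -0.001]
```

View pics/w3.png

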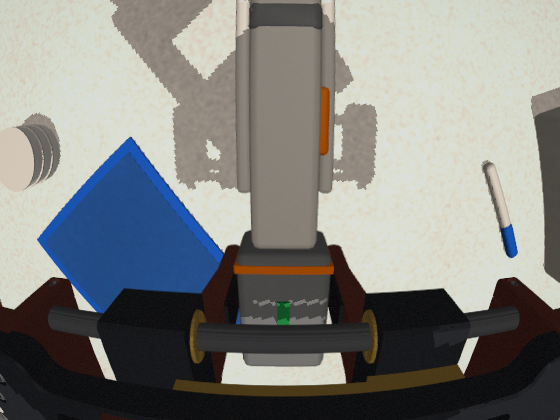

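View pics/s3.png

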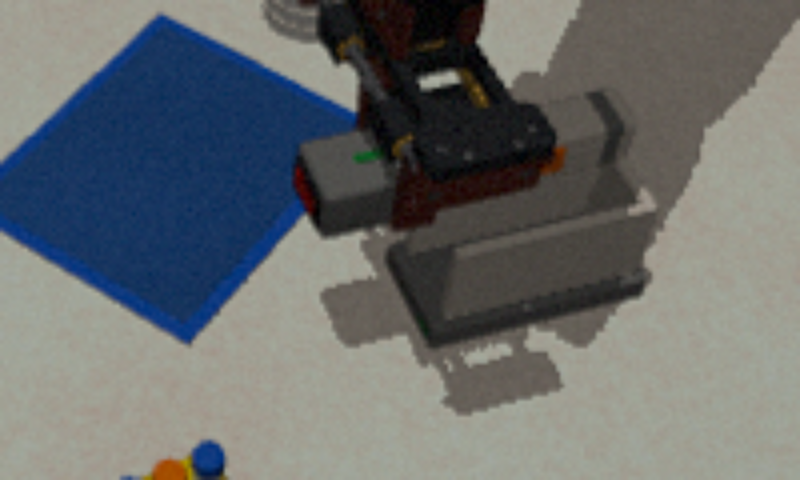

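{"op": "move_arm", "data": {
  "motion": [
    [[-0.15,0.1,0],[0,0,0]],
    [[-0.4,0.3,0],[0,0,0]],
    [[-0.7,0.5,0],[0,0,0]],
    [[-0.95,0.7,0],[0,0,0]],
    [[-0.99,0.79,0],[0,0,0]]
  ]
}}

```text
t: 6.92
ee_pos: [580.7, 70.4, 113.5]
orientation: [-2.585, -1.785, 0.001]
ft_force: [0.5, 0.5, -2.1]
width: 43.6
```

Run:
```python
from h import *
go([582,73,10],down(69.5))
```

```text
t 6.92 at [580.7  70.4 113.5] q [ 0.1   0.51  1.79 -0.    0.84 -1.11] F [ 0.5  0.5 -2.1] w 43.6
shift [0.019, 0.002, 0.69] turn [-0.001, 0.0, -0.004]
```

{"op": "move_arm", "data": {
  "motion": [
    [[0.01,0,0.2],[0,0,0]],
    [[0.01,0,0.4],[0,0,0]],
    [[0.01,0,0.58],[0,0,0]],
    [[0.01,0,0.66],[0,0,0]],
    [[0.01,0,0.69],[0,0,0]]
  ]
}}

```text
t: 7.55
ee_pos: [580.9, 74.8, 9.7]
orientation: [-2.582, -1.789, 0.001]
ft_force: [-0.0, 0.2, -1.7]
width: 43.8
```

Run:
```python
from h import *
import cv2
go([582,73,7.5],down(69.5))
im=ctrl.get_image("scene");cv2.imwrite("pics/s4.png",cv2.resize(im["pixels"][180:300,220:420,::-1],(800,480)))
```

```text
t 7.55 at [580.9  74.8   9.7] q [ 0.11  0.68  1.81  0.    0.65 -1.1 ] F [-0.   0.2 -1.7] w 43.8
shift [-0.009, 0.011, 0.015] turn [-0.001, 0.0, -0.001]
```

View pics/s4.png

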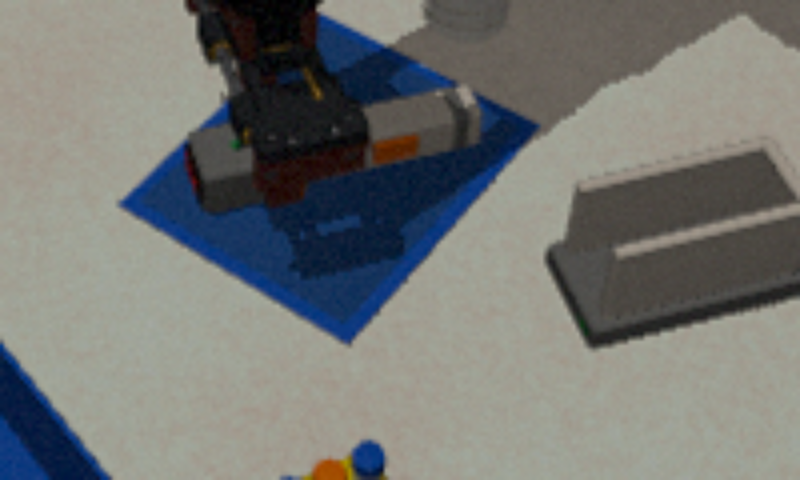

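{"op": "move_arm", "data": {
  "motion": [
    [[0,0,0.005],[0,0,0]],
    [[0,0,0.01],[0,0,0]],
    [[0,0,0.015],[0,0,0]],
    [[0,0,0.015],[0,0,0]],
    [[0,0,0.015],[0,0,0]]
  ]
}}

```text
t: 8.22
ee_pos: [581.2, 74.3, 8.1]
orientation: [2.582, 1.789, 0.0]
ft_force: [0.1, 0.2, -2.6]
width: 43.8
```

{"op": "move_arm", "data": {
  "motion": [
    [[0,0,0],[0,0,0]],
    [[0,0,0],[0,0,0]],
    [[0,0,0],[0,0,0]],
    [[0,0,0],[0,0,0]],
    [[0,0,0],[0,0,0]]
  ],
  "gripper": 1
}}

```text
t: 8.85
ee_pos: [581.1, 74.4, 8.0]
orientation: [2.582, 1.789, 0.0]
ft_force: [0.1, -0.2, 0.3]
width: 87.1
```

{"op": "move_arm", "data": {
  "motion": [
    [[0,0,-0.1],[0,0,0]],
    [[0,0,-0.3],[0,0,0]],
    [[0,-0.2,-0.5],[0,0,0]],
    [[0,-0.5,-0.6],[0,0,0]],
    [[0,-0.62,-0.6],[0,0,0]]
  ]
}}

```text
t: 9.48
ee_pos: [493.0, 107.6, 99.7]
orientation: [2.581, 1.79, 0.003]
ft_force: [0.7, -0.3, 0.3]
width: 87.6
```

Run:
```python
from h import *
import cv2
go([509,102,7.5],down(69.5))
im=ctrl.get_image("wrist");cv2.imwrite("pics/w5.png",im["pixels"][:,:,::-1])
for n in ["wand_head","wand_grip","wand_nose","mat"]:
  for c in ["wrist"]+(["scene"] if n!="wand_nose" else []):
    r=ctrl.pinpoint(c,n)
    print(c,n,[([round(float(x)) for x in d["location"]],round(float(d["p"]),2)) for d in r[:2]])
```

```text
t 9.47 at [493.  107.6  99.7] q [ 0.19  0.44  1.97  0.    0.73 -1.02] F [ 0.7 -0.3  0.3] w 87.6
shift [0.002, 0.112, 0.615] turn [0.001, -0.001, -0.0]
wrist wand_head [([593, 65, 21], 0.93), ([378, 32, 1], 0.42)]
scene wand_head [([597, 68, 25], 0.86)]
wrist wand_grip [([510, 99, 28], 0.57)]
scene wand_grip [([511, 97, 26], 0.81), ([377, 34, 0], 0.51)]
wrist wand_nose [([635, 51, 23], 0.9)]
wrist mat []
scene mat [([543, 90, 2], 0.85), ([628, -211, 2], 0.24)]
```

View pics/w5.png

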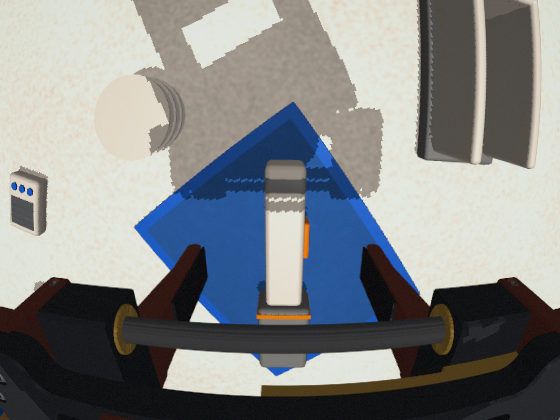

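Run:
```python
from h import *
im=ctrl.get_image("wrist");o=ctrl.get_obs()
R0=Ro.from_rotvec(o["orientation"]).as_matrix()
for px,z in [((306.5,220),28),((306.5,258),28),((264,305),35),((301,305),35),((306,162),37),((265,162),37),((269,185),35),((300,185),35),((258,365),39),((305,365),39)]:
    X=ray(im,o,px,z); print(px,X.round(1),(R0.T@(X-o["ee_pos"])).round(1))
```

```text
(306.5, 220) [498.9 123.2  28. ] [16.9 -1.8 69.6]
(306.5, 258) [529.1 112.8  28. ] [17.8 30.1 69.5]
(264, 305) [554.7  66.6  35. ] [-16.5  70.3  62.5]
(301, 305) [565.4  95.2  35. ] [14.  70.2 62.5]
(306, 162) [455.6 137.5  37. ] [ 15.1 -47.4  60.6]
(265, 162) [445.6 110.9  37. ] [-13.3 -47.4  60.6]
(269, 185) [462.3 107.4  35. ] [-10.8 -30.5  62.6]
(300, 185) [470. 128.  35.] [ 11.2 -30.5  62.6]
(258, 365) [614.3  36.2  39. ] [-23.9 136.8  58.5]
(305, 365) [629.5  76.9  39. ] [ 19.5 136.7  58.5]
```

{"op": "move_arm", "data": {
  "motion": [
    [[0,0.087,0.15],[0,0,0]],
    [[0,0.087,0.35],[0,0,0]],
    [[0,0.087,0.55],[0,0,0]],
    [[0,0.087,0.62],[0,0,0]],
    [[0,0.087,0.62],[0,0,0]]
  ]
}}

```text
t: 10.55
ee_pos: [506.2, 102.3, 4.6]
orientation: [-2.582, -1.788, 0.002]
ft_force: [-0.7, -0.0, 1.1]
width: 87.7
```

{"op": "move_arm", "data": {
  "motion": [
    [[0,0,0],[0,0,0]],
    [[0,0,0],[0,0,0]],
    [[0,0,0],[0,0,0]],
    [[0,0,0],[0,0,0]],
    [[0,0,0],[0,0,0]]
  ],
  "gripper": 0
}}

```text
t: 11.18
ee_pos: [506.3, 102.5, 5.1]
orientation: [2.582, 1.789, 0.0]
ft_force: [-0.3, -1.0, 0.2]
width: 41.3
```

{"op": "move_arm", "data": {
  "motion": [
    [[0,0,-0.05],[0,0,0]],
    [[0,0,-0.2],[0,0,0]],
    [[0,0,-0.5],[0,0,0]],
    [[0,0,-0.8],[0,0,0]],
    [[0,0,-1],[0,0,0]]
  ]
}}

```text
t: 11.8
ee_pos: [506.5, 102.5, 157.3]
orientation: [2.582, 1.789, 0.002]
ft_force: [0.2, -0.0, -2.0]
width: 30.1
```

Run:
```python
from h import *
import cv2
im=ctrl.get_image("wrist");o=ctrl.get_obs();cv2.imwrite("pics/w6.png",im["pixels"][:,:,::-1])
print(o["t"],o["ee_pos"],o["width"])
for n in ["label_yellow","bucket_yellow"]:
  for c in ["scene","top"]:
   for k in range(3):
    if k or n=="label_yellow": ctrl.get_image(c)
    r=ctrl.pinpoint(c,n)
    print(c,n,[([round(float(x)) for x in d["location"]],round(float(d["p"]),2)) for d in r[:2]])
t=ctrl.get_image("top");s=ctrl.get_image("scene")
cv2.imwrite("pics/t6.png",cv2.resize(t["pixels"][220:290,400:500,::-1],(800,560),interpolation=2))
cv2.imwrite("pics/s6.png",cv2.resize(s["pixels"][80:150,200:300,::-1],(800,560),interpolation=2))
```

```text
11.85 [508.35248619 102.82403083 160.37226409] 30.201161592426285
scene label_yellow [([446, -320, 43], 0.51)]
scene label_yellow []
scene label_yellow [([444, -317, 44], 0.58)]
top label_yellow [([442, -319, 42], 0.54), ([452, -390, -3], 0.35)]
top label_yellow [([441, -320, 42], 0.75), ([610, 463, -1], 0.6)]
top label_yellow [([442, -317, 41], 0.66)]
scene bucket_yellow [([453, -390, 6], 0.57)]
scene bucket_yellow [([455, -391, 0], 0.9), ([543, 89, 1], 0.48)]
scene bucket_yellow [([454, -390, 3], 0.56), ([477, 272, 1], 0.51)]
top bucket_yellow [([451, -390, 0], 0.87)]
top bucket_yellow [([453, -392, -3], 0.66)]
top bucket_yellow [([449, -392, -3], 0.82)]
```

View pics/w6.png

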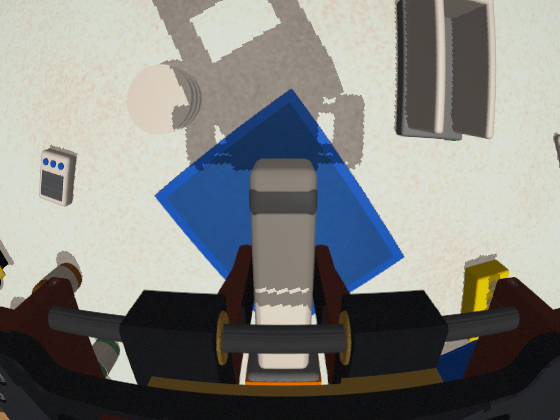

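View pics/t6.png

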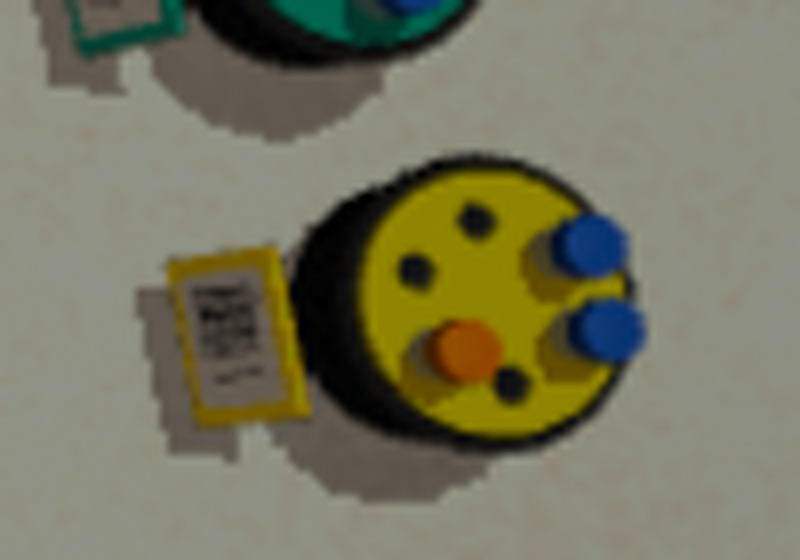

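View pics/s6.png

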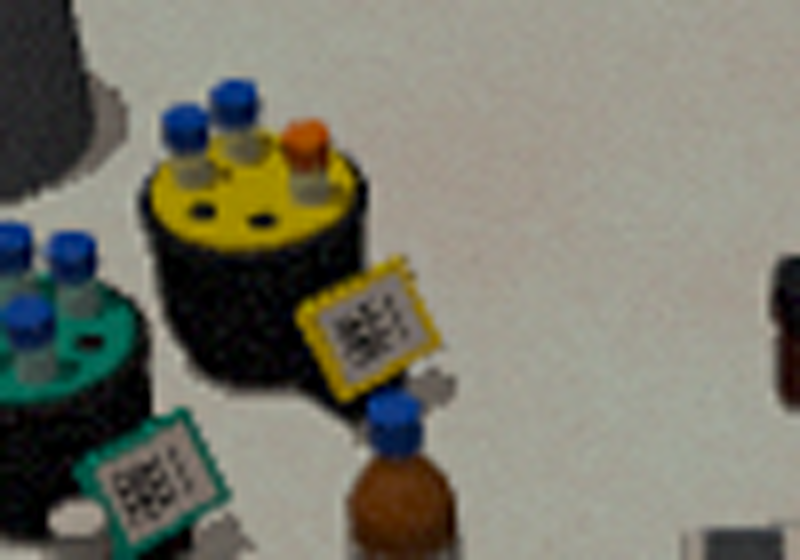

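```bash
cat >> h.py <<'E'
def read(L,az=100,d=70,slope=35):
    R=down(az-90,slope); wx=R[:,1]; wz=-R[:,2]
    return np.array(L)-wx*(d+131)-16*wz, R
E
python3 - <<'E'
from h import *
import cv2
t=ctrl.get_image("top");s=ctrl.get_image("scene")
P=[m["camera_matrix"]@np.column_stack([m["R"],m["t"]]) for m in (t,s)]
X=cv2.triangulatePoints(P[0],P[1],np.array([[429.8],[262.1]]),np.array([[246.3],[120.9]])); print((X[:3]/X[3]).ravel())
for p in [(442,-319.5,42)]: print(proj(t,p),proj(s,p))
p,R=read([442,-319.5,42]); print(p); go(p,R)
E
```

```text
[ 441.98799236 -322.87311844   36.8601258 ]
[428.94272098 262.321165  ] [246.51336934 119.99414074]
[ 411.81529575 -148.31403555  144.182431  ]
t 13.15 at [506.3 102.4 155.1] q [ 0.18  0.36  1.92 -0.    0.86 -1.04] F [-0.6  0.9 -2.3] w 29.8
shift [-1.786, -0.002, 0.072] turn [0.53, 0.302, 0.958]
```

Run:
```python
from h import *
go([455,-20,215],down(25,0))
```

```text
t 13.15 at [506.3 102.4 155.1] q [ 0.18  0.36  1.92 -0.    0.86 -1.04] F [-0.6  0.9 -2.3] w 29.8
shift [-0.884, -0.033, -0.4] turn [0.0, -0.0, 0.74]
```

{"op": "move_arm", "data": {
  "motion": [
    [[-0.1,0,-0.1],[0,0,0.1]],
    [[-0.3,0,-0.25],[0,0,0.27]],
    [[-0.5,0,-0.4],[0,0,0.44]],
    [[-0.7,-0.03,-0.4],[0,0,0.6]],
    [[-0.88,-0.03,-0.4],[0,0,0.74]]
  ]
}}

```text
t: 13.78
ee_pos: [455.1, -20.3, 215.5]
orientation: [3.068, 0.673, 0.001]
ft_force: [-0.2, -0.3, -2.3]
width: 30.5
```

Run:
```python
from h import *
p,R=read([442,-320.5,42],d=100)
go([415,-110,200],down(10,20))
go(p,R)
```

```text
t 13.78 at [455.1 -20.3 215.5] q [-0.07  0.18  2.    0.    0.96 -0.5 ] F [-0.2 -0.3 -2.3] w 30.5
shift [-0.493, 0.431, 0.103] turn [0.332, 0.042, 0.243]
t 13.78 at [455.1 -20.3 215.5] q [-0.07  0.18  2.    0.    0.96 -0.5 ] F [-0.2 -0.3 -2.3] w 30.5
shift [-0.581, 0.501, 0.36] turn [0.58, 0.074, 0.238]
```

{"op": "move_arm", "data": {
  "motion": [
    [[-0.12,0.1,0.02],[0.08,0.01,0.06]],
    [[-0.25,0.2,0.05],[0.17,0.02,0.12]],
    [[-0.37,0.32,0.08],[0.25,0.03,0.18]],
    [[-0.49,0.43,0.1],[0.33,0.04,0.24]],
    [[-0.49,0.43,0.1],[0.33,0.04,0.24]]
  ]
}}

```text
t: 14.4
ee_pos: [416.1, -111.2, 199.5]
orientation: [-2.784, -0.249, 0.048]
ft_force: [-0.5, 0.1, -2.6]
width: 29.9
```

Run:
```python
from h import *
p,R=read([442,-320.5,42],d=90)
go(p,R)
```

```text
t 14.4 at [ 416.1 -111.2  199.5] q [-0.48  0.28  1.97  0.3   1.14 -0.82] F [-0.5  0.1 -2.6] w 29.9
shift [-0.072, 0.227, 0.229] turn [0.252, 0.004, 0.003]
```

{"op": "move_arm", "data": {
  "motion": [
    [[-0.02,0.06,0.06],[0.06,0,0]],
    [[-0.04,0.12,0.12],[0.13,0,0]],
    [[-0.06,0.18,0.18],[0.19,0,0]],
    [[-0.072,0.227,0.229],[0.252,0.004,0.003]],
    [[-0.072,0.227,0.229],[0.252,0.004,0.003]]
  ]
}}

```text
t: 15.02
ee_pos: [409.3, -130.9, 155.3]
orientation: [-2.522, -0.226, 0.073]
ft_force: [-0.4, -0.3, -1.6]
width: 30.4
```

Run:
```python
from h import *
import cv2
p,R=read([442,-320.5,42],d=70)
go(p,R)
t=ctrl.get_image("top");s=ctrl.get_image("scene");w=ctrl.get_image("wrist")
cv2.imwrite("pics/t7.png",cv2.resize(t["pixels"][220:290,360:460,::-1],(800,560),interpolation=2))
cv2.imwrite("pics/s7.png",cv2.resize(s["pixels"][80:164,210:322,::-1],(800,600),interpolation=2))
cv2.imwrite("pics/w7.png",w["pixels"][:,:,::-1])
for c in ["scene","top"]:
  for n in ["wand_nose","wand_head","wand_grip","label_yellow"]:
    r=ctrl.pinpoint(c,n)
    print(c,n,[([round(float(x)) for x in d["location"]],round(float(d["p"]),2)) for d in r[:2]])
o=ctrl.get_obs();R0=Ro.from_rotvec(o["orientation"]).as_matrix();g=o["ee_pos"]-16*R0[:,2];print("exp grip",g,"head",g+93*R0[:,1],"nose",g+131*R0[:,1])
```

```text
t 15.03 at [ 409.3 -130.9  155.3] q [-0.63  0.48  1.9   0.43  1.26 -1.04] F [-0.4 -0.3 -1.6] w 30.4
shift [-0.005, 0.144, -0.01] turn [-0.0, 0.003, 0.003]
scene wand_nose [([428, -244, 83], 0.55), ([477, 270, 3], 0.39)]
scene wand_head [([423, -213, 112], 0.79), ([424, -244, 82], 0.52)]
scene wand_grip [([412, -142, 163], 0.91), ([453, -389, 0], 0.42)]
scene label_yellow [([442, -319, 40], 0.66), ([428, -243, 82], 0.56)]
top wand_nose []
top wand_head [([425, -213, 107], 0.87)]
top wand_grip [([411, -139, 161], 0.69), ([393, -137, -2], 0.69)]
top label_yellow [([625, -216, 0], 0.45)]
exp grip [ 411.0501667  -140.03020518  169.49048309] head [ 424.62758357 -215.00847713  116.1715138 ] nose [ 430.1753453  -245.6447603    94.38526829]
```

View pics/t7.png

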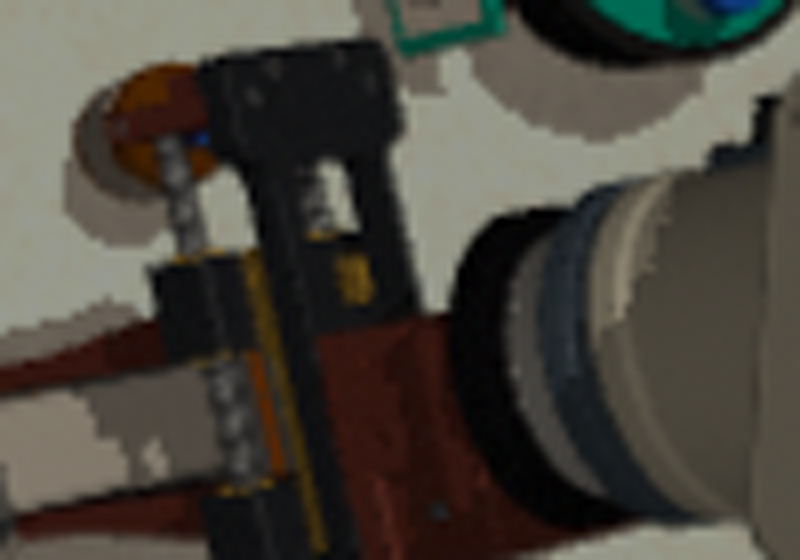

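View pics/s7.png

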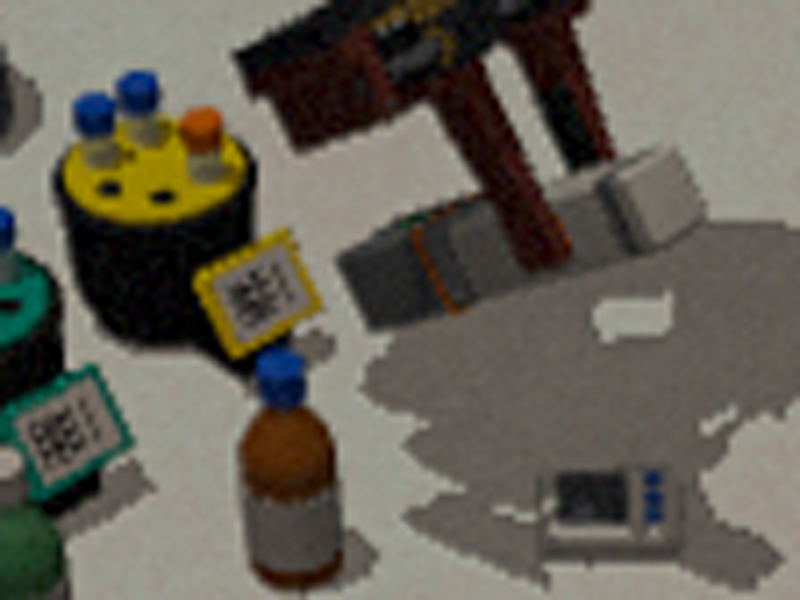

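View pics/w7.png

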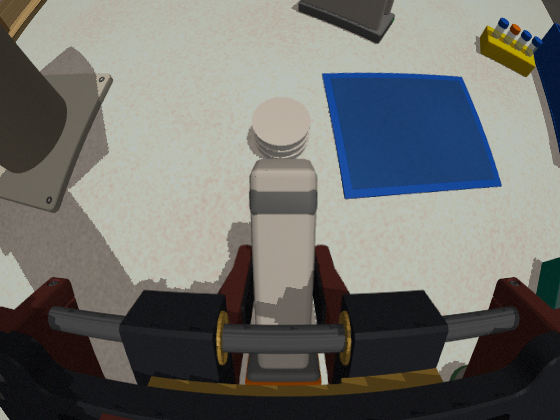

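Run:
```python
from h import *
import cv2
o=ctrl.get_obs();R0=Ro.from_rotvec(o["orientation"]).as_matrix();g=o["ee_pos"]-16*R0[:,2]
s=ctrl.get_image("scene"); im=cv2.resize(np.ascontiguousarray(s["pixels"][80:164,210:322,::-1]),(800,600),interpolation=2)
W=np.column_stack([R0[:,1],R0[:,0],-R0[:,2]])
def P(v,base=None): 
    q=(proj(s,g+W@np.array(v,float)) if base is None else proj(s,v)); return tuple(int(a) for a in ((q-[210,80])*800/112))
for x0,x1,h,z0,z1 in [(58,128,22,-18,18),(-60,58,15,-18,14)]:
    for y in(-h,h):
        for z in (z0,z1): cv2.line(im,P((x0,y,z)),P((x1,y,z)),(0,255,0),1)
    for x in (x0,x1):
        pts=[P((x,-h,z0)),P((x,h,z0)),P((x,h,z1)),P((x,-h,z1))]
        cv2.polylines(im,[np.array(pts)],True,(255,0,255),1)
cv2.line(im,P((131,0,0)),P((231,0,0)),(0,0,255),1)
c=P((442,-320.5,42),1); cv2.circle(im,c,4,(255,255,0),-1)
cv2.imwrite("pics/s8.png",im)
```

```text
(no output)
```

View pics/s8.png

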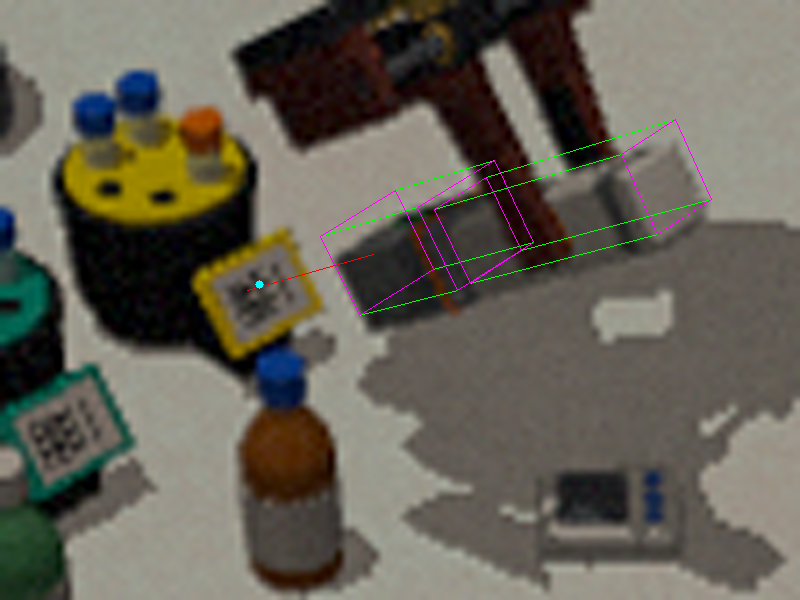

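Run:
```python
from h import *
import cv2
a=cv2.imread("pics/w7.png"); cv2.imwrite("pics/w7z.png",cv2.resize(a[150:400,220:350],(416,800)) [:600*1] if 0 else cv2.resize(a[335:395,230:340],(800,436)))
im=ctrl.get_image("wrist");o=dict(orientation=np.zeros(3),ee_pos=np.zeros(3))
for z in (-25,-20,-15,-10,-5,0,5):
    print(z,[ray(im,o,px,z)[:2].round(1).tolist() for px in [(284,160),(284,365),(284,370),(253,200),(316,200)]])
o2=o
for z in (60,62.5,65): print(z,[ray(im,o,px,z)[:2].round(1).tolist() for px in [(284,162),(284,305)]])
```

```text
-25 [[-0.7, -61.1], [-0.5, 54.4], [-0.5, 58.6], [-14.3, -43.4], [13.5, -43.4]]
-20 [[-0.7, -60.3], [-0.5, 59.3], [-0.5, 63.7], [-14.8, -42.0], [14.0, -42.0]]
-15 [[-0.6, -59.6], [-0.5, 64.3], [-0.5, 68.8], [-15.3, -40.6], [14.5, -40.6]]
-10 [[-0.6, -58.8], [-0.5, 69.2], [-0.4, 73.9], [-15.8, -39.2], [15.0, -39.2]]
-5 [[-0.6, -58.1], [-0.4, 74.2], [-0.4, 79.0], [-16.3, -37.8], [15.6, -37.8]]
0 [[-0.6, -57.3], [-0.4, 79.1], [-0.4, 84.1], [-16.7, -36.4], [16.1, -36.4]]
5 [[-0.6, -56.6], [-0.4, 84.1], [-0.4, 89.2], [-17.2, -35.0], [16.6, -35.0]]
60 [[-0.5, -46.9], [-0.3, 69.1]]
62.5 [[-0.5, -46.5], [-0.3, 70.7]]
65 [[-0.5, -46.1], [-0.3, 72.4]]
```

View pics/w7z.png

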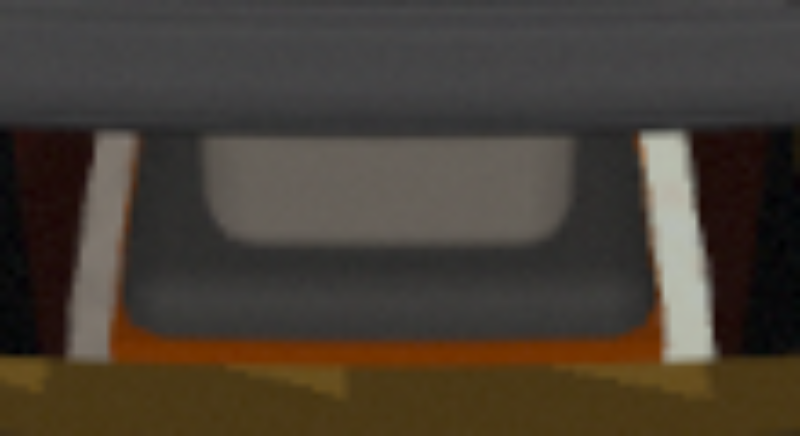

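```bash
cat > ov.py <<'E'
from h import *
import cv2,sys
off=float(sys.argv[1]); dx=float(sys.argv[2]); pit=float(sys.argv[3]); name=sys.argv[4]; L=(442,-320.5,42)
o=ctrl.get_obs();R0=Ro.from_rotvec(o["orientation"]).as_matrix()
W=np.column_stack([R0[:,1],R0[:,0],-R0[:,2]]); W=W@Ro.from_euler('y',pit,degrees=True).as_matrix()
W[:,1]*=1
g=o["ee_pos"]-off*R0[:,2]+dx*R0[:,1]
s=ctrl.get_image("scene"); x0,y0,f=225,90,10
im=cv2.resize(np.ascontiguousarray(s["pixels"][y0:y0+60,x0:x0+80,::-1]),(800,600),interpolation=2)
im=cv2.convertScaleAbs(im,alpha=1.8,beta=15)
b=np.array([-.25,1.2])
def P(v,base=None):
    q=(proj(s,g+W@np.array(v,float)) if base is None else proj(s,v))+b; return tuple(int(a) for a in ((q+.5-[x0,y0])*f))
for xa,xb,h,z0,z1 in [(58,128,22,-18,18),(-60,58,15,-18,14)]:
    for y in(-h,h):
        for z in (z0,z1): cv2.line(im,P((xa,y,z)),P((xb,y,z)),(0,255,0),1)
    for x in (xa,xb): cv2.polylines(im,[np.array([P((x,-h,z0)),P((x,h,z0)),P((x,h,z1)),P((x,-h,z1))])],True,(255,0,255),1)
cv2.line(im,P((131,0,0)),P((231,0,0)),(0,0,255),1)
cv2.circle(im,P(L,1),4,(255,255,0),-1)
cv2.imwrite(name,im)
E
python3 ov.py 10 0 0 pics/o1.png
```

```text
(no output)
```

View pics/o1.png

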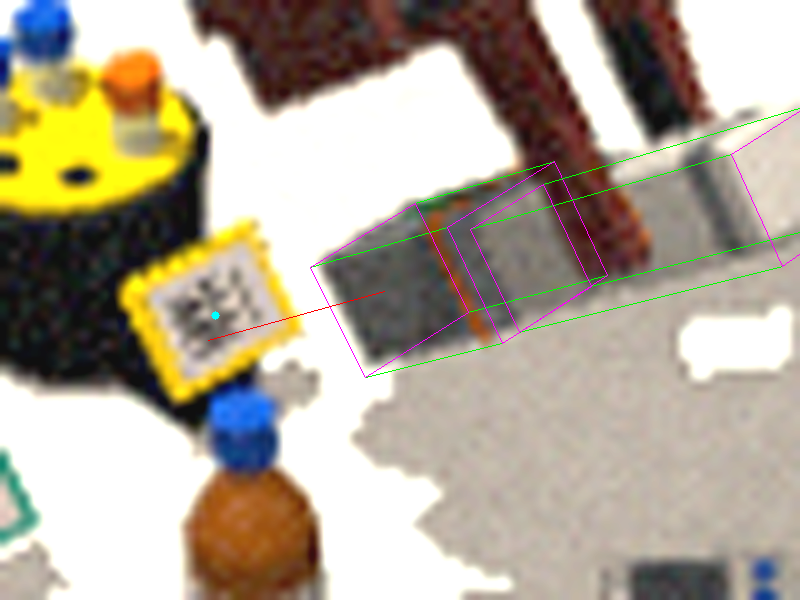

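```bash
sed -i 's/-16\*wz/-12*wz/' h.py
python3 - <<'E'
from h import *
p,R=read([442,-320.5,42],d=70)
go(p,R)
E
```

```text
t 15.72 at [ 409.4 -131.1  156.2] q [-0.63  0.47  1.9   0.43  1.26 -1.04] F [ 0.3 -0.  -2.1] w 30.2
shift [-0.006, 0.146, -0.031] turn [-0.0, 0.002, 0.003]
```

{"op": "move_arm", "data": {
  "motion": [
    [[0,0.04,-0.01],[0,0,0]],
    [[-0.003,0.08,-0.02],[0,0,0]],
    [[-0.006,0.12,-0.03],[0,0.002,0.003]],
    [[-0.006,0.146,-0.03],[0,0.002,0.003]],
    [[-0.006,0.146,-0.03],[0,0.002,0.003]]
  ]
}}

```text
t: 16.35
ee_pos: [412.1, -151.6, 147.0]
orientation: [-2.522, -0.22, 0.07]
ft_force: [-0.4, 0.1, -2.3]
width: 30.1
```

```bash
python3 ov.py 12.5 0 0 pics/o2.png
python3 - <<'E'
from h import *
p,R=read([442,-320.5,42],d=70)
go(p,R)
import cv2
w=ctrl.get_image("scene"); 
for n in ["wand_nose","wand_head","wand_grip","label_yellow","reagent"]:
    r=ctrl.pinpoint("scene",n)
    print(n,[([round(float(x)) for x in d["location"]],round(float(d["p"]),2)) for d in r[:1]])
E
```

```text
t 16.4 at [ 412.  -151.5  147.2] q [-0.66  0.5   1.88  0.42  1.27 -1.06] F [-0.   0.  -2.1] w 30.0
shift [0.001, -0.0, -0.002] turn [-0.001, 0.0, -0.0]
wand_nose [([428, -265, 74], 0.84)]
wand_head [([426, -233, 102], 0.93)]
wand_grip [([414, -162, 155], 0.79)]
label_yellow [([394, -134, -1], 0.59)]
reagent [([513, -203, 0], 0.92)]
```

View pics/o2.png

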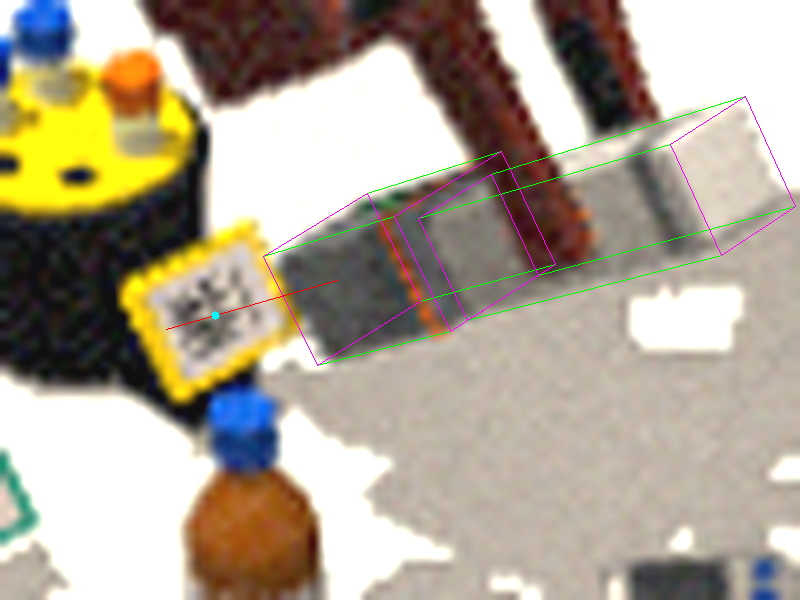

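{"op": "move_arm", "data": {
  "motion": [
    [[0,0,0],[0,0,0]],
    [[0,0,0],[0,0,0]],
    [[0,0,0],[0,0,0]],
    [[0,0,0],[0,0,0]],
    [[0,0,0],[0,0,0]]
  ]
}}

```text
t: 17.32
ee_pos: [412.1, -151.4, 147.3]
orientation: [-2.522, -0.221, 0.07]
ft_force: [-0.3, -0.1, -1.2]
width: 29.8
```

{"op": "move_arm", "data": {
  "motion": [
    [[0,0,0],[0,0,0]],
    [[0,0,0],[0,0,0]],
    [[0,0,0],[0,0,0]],
    [[0,0,0],[0,0,0]],
    [[0,0,0],[0,0,0]]
  ]
}}

```text
t: 17.95
ee_pos: [412.1, -151.4, 147.3]
orientation: [-2.522, -0.221, 0.07]
ft_force: [1.0, -0.0, -1.4]
width: 30.1
```

{"op": "move_arm", "data": {
  "motion": [
    [[0,0,-0.01],[0,0,0]],
    [[0,0,-0.02],[0,0,0]],
    [[0,0,-0.03],[0,0,0]],
    [[0,0,-0.03],[0,0,0]],
    [[0,0,-0.03],[0,0,0]]
  ]
}}

```text
t: 18.58
ee_pos: [412.6, -154.0, 151.0]
orientation: [-2.522, -0.221, 0.07]
ft_force: [-0.8, -0.2, -2.5]
width: 30.1
```

{"op": "move_arm", "data": {
  "motion": [
    [[0,0,0],[0,0,0]],
    [[0,0,0],[0,0,0]],
    [[0,0,0],[0,0,0]],
    [[0,0,0],[0,0,0]],
    [[0,0,0],[0,0,0]]
  ]
}}

```text
t: 19.2
ee_pos: [412.6, -154.0, 151.0]
orientation: [-2.522, -0.221, 0.07]
ft_force: [-0.2, -0.2, -2.0]
width: 30.1
```

{"op": "move_arm", "data": {
  "motion": [
    [[0,0,0],[0,0,0]],
    [[0,0,0],[0,0,0]],
    [[0,0,0],[0,0,0]],
    [[0,0,0],[0,0,0]],
    [[0,0,0],[0,0,0]]
  ]
}}

```text
t: 19.82
ee_pos: [412.6, -153.9, 151.0]
orientation: [-2.522, -0.221, 0.07]
ft_force: [-0.1, 0.0, -1.3]
width: 30.3
```

Run:
```python
from h import *
p,R=read([442,-320.5,42],d=70)
go([416,-105,195],down(10,20))
```

```text
t 19.82 at [ 412.6 -153.9  151. ] q [-0.66  0.5   1.87  0.41  1.27 -1.06] F [-0.1  0.  -1.3] w 30.3
shift [0.079, -0.428, -0.058] turn [-0.25, 0.0, 0.0]
```

{"op": "move_arm", "data": {
  "motion": [
    [[0.01,-0.1,-0.01],[-0.06,0,0]],
    [[0.03,-0.2,-0.02],[-0.12,0,0]],
    [[0.06,-0.32,-0.04],[-0.19,0,0]],
    [[0.079,-0.43,-0.058],[-0.25,0,0]],
    [[0.079,-0.43,-0.058],[-0.25,0,0]]
  ]
}}

```text
t: 20.45
ee_pos: [416.0, -103.8, 196.1]
orientation: [-2.783, -0.248, 0.041]
ft_force: [0.1, 0.2, -1.6]
width: 30.2
```

Run:
```python
from h import *
go([455,-20,200],down(25,0))
```

```text
t 20.45 at [ 416.  -103.8  196.1] q [-0.47  0.28  1.98  0.31  1.12 -0.82] F [ 0.1  0.2 -1.6] w 30.2
shift [0.354, -0.483, 0.149] turn [-0.331, -0.045, -0.245]
```

{"op": "move_arm", "data": {
  "motion": [
    [[0.08,-0.12,0.03],[-0.08,-0.01,-0.06]],
    [[0.18,-0.24,0.07],[-0.16,-0.02,-0.12]],
    [[0.27,-0.36,0.11],[-0.25,-0.03,-0.18]],
    [[0.354,-0.483,0.149],[-0.331,-0.045,-0.245]],
    [[0.354,-0.483,0.149],[-0.331,-0.045,-0.245]]
  ]
}}

```text
t: 21.08
ee_pos: [455.0, -19.5, 198.3]
orientation: [-3.065, -0.683, 0.005]
ft_force: [0.7, 0.9, -1.5]
width: 30.1
```

Run:
```python
from h import *
go([507,102,110],down(69.5,0))
```

```text
t 21.07 at [455.  -19.5 198.3] q [-0.07  0.21  2.01  0.    0.92 -0.51] F [ 0.7  0.9 -1.5] w 30.1
shift [0.659, -0.585, 0.588] turn [-0.003, 0.002, -0.74]
```

{"op": "move_arm", "data": {
  "motion": [
    [[0.12,-0.12,0.05],[0,0,-0.15]],
    [[0.27,-0.26,0.15],[0,0,-0.32]],
    [[0.43,-0.4,0.3],[0,0,-0.5]],
    [[0.58,-0.52,0.45],[0,0,-0.66]],
    [[0.659,-0.585,0.55],[-0.003,0.002,-0.74]]
  ]
}}

```text
t: 21.7
ee_pos: [507.7, 99.7, 114.4]
orientation: [-2.582, -1.788, 0.002]
ft_force: [1.1, 0.4, -1.7]
width: 29.9
```

Run:
```python
from h import *
go([507,102,25],down(69.5,0))
```

```text
t 21.7 at [507.7  99.7 114.4] q [ 0.17  0.43  1.94  0.    0.78 -1.04] F [ 1.1  0.4 -1.7] w 29.9
shift [0.013, -0.009, 0.596] turn [-0.001, 0.0, -0.001]
```

{"op": "move_arm", "data": {
  "motion": [
    [[0,0,0.2],[0,0,0]],
    [[0,0,0.4],[0,0,0]],
    [[0.01,0,0.54],[0,0,0]],
    [[0.01,0,0.6],[0,0,0]],
    [[0.01,0,0.6],[0,0,0]]
  ]
}}

```text
t: 22.32
ee_pos: [507.9, 100.6, 25.6]
orientation: [2.586, 1.784, -0.001]
ft_force: [0.7, 0.4, -2.3]
width: 30.2
```

{"op": "move_arm", "data": {
  "motion": [
    [[0,0,0.02],[0,0,0]],
    [[0,0,0.04],[0,0,0]],
    [[0,0,0.06],[0,0,0]],
    [[0,0,0.075],[0,0,0]],
    [[0,0,0.075],[0,0,0]]
  ]
}}

```text
t: 22.95
ee_pos: [508.2, 101.6, 14.9]
orientation: [2.583, 1.785, 0.001]
ft_force: [0.1, -0.6, -2.8]
width: 30.3
```

Run:
```python
from h import *
import cv2
go([507,102,11],down(69.5,0))
im=ctrl.get_image("scene");cv2.imwrite("pics/s9.png",cv2.resize(im["pixels"][180:270,240:360,::-1],(800,600),interpolation=2))
```

```text
t 22.95 at [508.2 101.6  14.9] q [ 0.17  0.61  1.96 -0.    0.57 -1.03] F [ 0.1 -0.6 -2.8] w 30.3
shift [-0.0, -0.008, 0.026] turn [0.001, 0.0, -0.003]
```

View pics/s9.png

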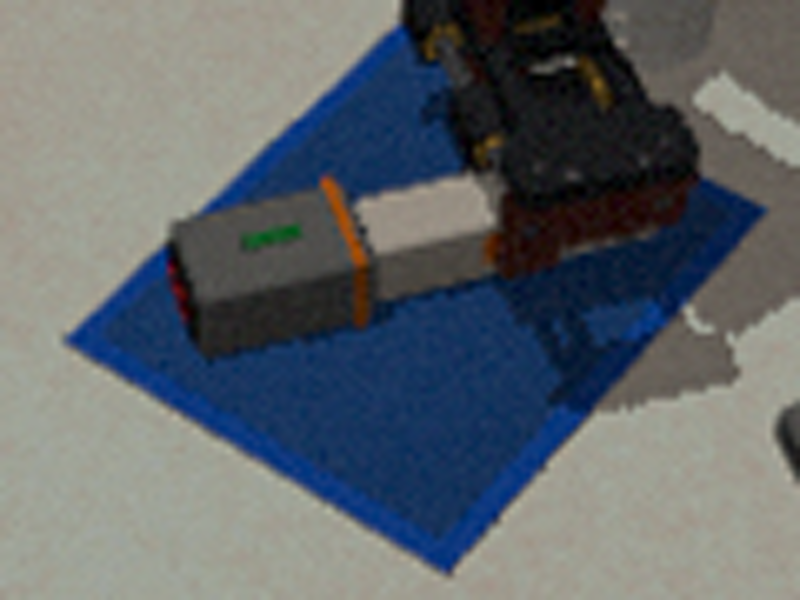

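{"op": "move_arm", "data": {
  "motion": [
    [[0,0,0.006],[0,0,0]],
    [[0,0,0.012],[0,0,0]],
    [[0,0,0.018],[0,0,0]],
    [[0,0,0.024],[0,0,0]],
    [[0,0,0.024],[0,0,0]]
  ]
}}

```text
t: 23.62
ee_pos: [508.2, 101.6, 11.5]
orientation: [2.584, 1.785, 0.002]
ft_force: [-1.4, 0.9, 1.1]
width: 30.1
```

{"op": "move_arm", "data": {
  "motion": [
    [[0,0,0.004],[0,0,0]],
    [[0,0,0.008],[0,0,0]],
    [[0,0,0.011],[0,0,0]],
    [[0,0,0.011],[0,0,0]],
    [[0,0,0.011],[0,0,0]]
  ]
}}

```text
t: 24.25
ee_pos: [508.2, 101.6, 10.4]
orientation: [2.584, 1.785, 0.002]
ft_force: [-4.2, -0.2, 9.8]
width: 30.1
```

{"op": "move_arm", "data": {
  "motion": [
    [[0,0,-0.004],[0,0,0]],
    [[0,0,-0.006],[0,0,0]],
    [[0,0,-0.006],[0,0,0]],
    [[0,0,-0.006],[0,0,0]],
    [[0,0,-0.006],[0,0,0]]
  ]
}}

```text
t: 24.88
ee_pos: [508.4, 101.6, 10.7]
orientation: [2.583, 1.785, 0.002]
ft_force: [-1.8, 0.6, -1.1]
width: 30.2
```

{"op": "move_arm", "data": {
  "motion": [
    [[0,0,0],[0,0,0]],
    [[0,0,0],[0,0,0]],
    [[0,0,0],[0,0,0]],
    [[0,0,0],[0,0,0]],
    [[0,0,0],[0,0,0]]
  ],
  "gripper": 1
}}

```text
t: 25.5
ee_pos: [508.4, 101.5, 10.7]
orientation: [2.583, 1.785, 0.002]
ft_force: [0.1, 0.6, 1.1]
width: 76.8
```

{"op": "move_arm", "data": {
  "motion": [
    [[0,0,-0.1],[0,0,0]],
    [[0,0,-0.3],[0,0,0]],
    [[0,0,-0.6],[0,0,0]],
    [[0,-0.3,-0.9],[0,0,0]],
    [[0,-0.5,-1],[0,0,0]]
  ]
}}

```text
t: 26.12
ee_pos: [437.8, 128.7, 163.7]
orientation: [2.583, 1.784, 0.008]
ft_force: [-0.3, 1.1, -0.3]
width: 87.6
```

Run:
```python
from h import *
import cv2
print(ctrl.get_obs()["t"])
a=ctrl.get_image("scene");b=ctrl.get_image("top")
cv2.imwrite("pics/s10.png",a["pixels"][:,:,::-1])
cv2.imwrite("pics/t10.png",cv2.resize(b["pixels"][150:300,200:420,::-1],(800,545)))
for n in ["wand_head","wand_grip","mat","reagent","buffer","timer","dishes"]:
    r=ctrl.pinpoint("scene",n); print(n,[([round(float(x)) for x in d["location"]],round(float(d["p"]),2)) for d in r[:1]])
```

```text
26.125
wand_head [([599, 68, 23], 0.63)]
wand_grip [([511, 95, 24], 0.92)]
mat [([544, 88, 2], 0.61)]
reagent [([512, -201, 5], 0.68)]
buffer [([627, -211, 3], 0.81)]
timer [([395, -134, -3], 0.62)]
dishes [([376, 35, 2], 0.83)]
```

View pics/s10.png

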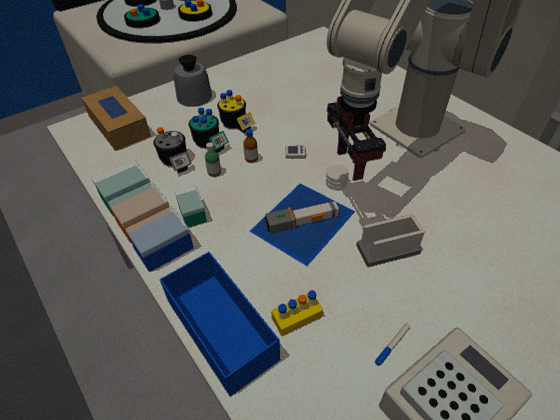

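View pics/t10.png

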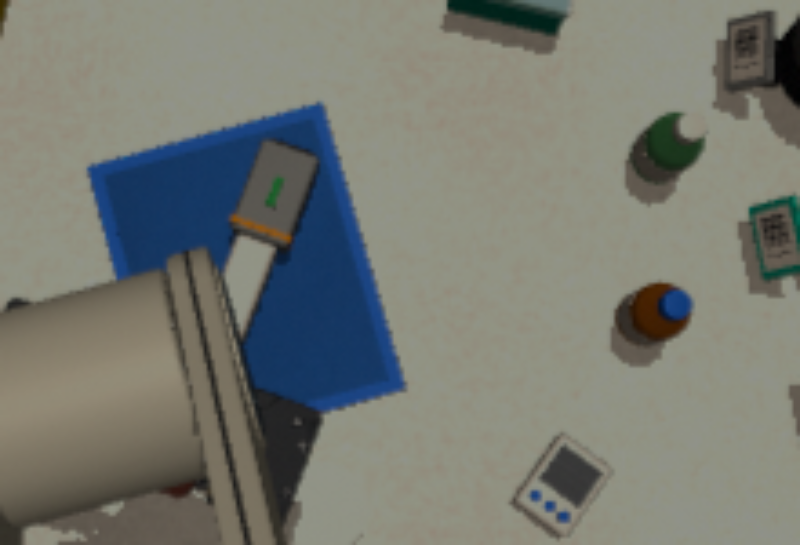

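Run:
```python
from workcell import ctrl
print(ctrl.close_job())
```

```text
the job is handed in; nothing more can be done
None
```

I handed the job in at about 26.5 s. The reader is back on the blue mat, flat, right side up and released. No verdict came back, so the reading step is inferred from measurements, not confirmed.

- **Moving it:** I lifted the reader out of the dock by its head, laid it level on the mat and let go. I then took it again by the handle across the trigger.
- **Trigger:** The finger opening read about 30 mm, against 34 mm with the trigger out, so the trigger was fully pressed.
- **Reading:** I held it square to the yellow label, aimed at a 70 mm distance, for about 1.5 s. I then raised it about 4.5 mm and held it for another 1.25 s or more.

**Last checks:**
- The pictures show the reader on the mat, with head at about (599, 68) and grip at about (511, 95). The gripper is well clear of it.
- The bottles, timer and dishes measured within about 4 mm of where they started. The tip box, tube rack and marker were only checked by eye in the last scene picture.

**Disagreements:**
- The fingers were still closing when I started lifting by the handle, so the reader sat about 6 mm lower in the grip than planned. I noticed this from the pictures and corrected the aim for most of it.
- Contact height at the final lay-down suggests the beam was about 2 mm low in the first hold and 2 mm high in the second, against the 13 mm allowed.
- At the first hold the network put the window about 8 mm lower than I calculated. The overlay on the camera picture and the contact height did not support that.

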